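# Lock the stock box

### The arm

A 6-joint arm with a two-finger parallel gripper is mounted at the origin on the work surface. World frame = base frame: x ahead of the robot, y to its left, z up, the work surface at z = 0. Lengths are in mm, angles in degrees, forces in N, time in s.
With the tool pointing down it reaches from about 325 to 875 mm from the base axis. Payload 4.4 kg.
Tool frame: the origin (TCP) lies midway between the tips of the shut fingers; the grasp point (between the pads) lies 19 mm behind it; z points along the fingers, y is the line along which they close (so a half turn about z gives the same grasp; the last joint's range is limited). The gripper opens to 85 mm and grips with 20 to 120 N. Pads are 22 mm wide; open, the fingers measure 114 mm over their backs; the gripper's body (76 mm by 85 mm) begins 54 mm behind the grasp point. The pads swing forward as they close: fully open they stand 13 mm farther back than shut.
Start: joints at [-8.623, 11.837, 88.321, -0, 79.842, -8.623], TCP at [575.002, -0.012, 203.882] pointing down, gripper open.
Joint ranges: [-156.59, 156.59], [-49.26, 127.26], [12.9, 141.05], [-63.56, 243.56], [4.71, 150.69], [-161.64, 161.64]. Speed limits (degrees/s): [159.86, 159.86, 180, 180, 180, 180].

### API

Orientations are given as [roll, pitch, yaw] about the fixed x, y, z axes, in that order (R = Rz(yaw) Ry(pitch) Rx(roll)).
In Python, from bench import r, viewer, order gives the robot as it stands.
- The arm moves only by the tool apply_moves, never from a script. Its argument "steps" is a list of rows, each an object with "travel": the shift along the tool's x, y, z in cm, a list of three; "yaw": the turn about the tool's z in degrees. A call has 1 to 5 rows; each row shifts and turns the commanded pose from where the row before left it, along the tool's axes as they then stand; what a row does not reach is not made up. A row lasts 1/8 s, in which the tool goes at most 62.5 mm and 10.7 degrees, less where a joint would pass 70% of its speed; a pose out of reach is approached as far as the arm can. A call is refused whole if a number of a shift passes 6.25 or a number of a turn 10.7, either way. A call with a gripper value outside its range is refused whole. "jaw" is the closure, from -1 (fully open) to 1 (shut), set as the call begins (left out, the last holds). The fingers move at their own pace and stop on an object; "force" is the grip in N (left out, the last holds). Time passes only in rows, so rows that do not move let the fingers close. It gives the time, the measured TCP pose, the force, the opening and the grip force at its end, in the units of the state.
- r.get_state(): the state, without advancing time (a new reading comes with each control period).
- viewer.read_camera(name): name is "scene" or "side" or "wrist"; returns (picture, depth): 480x640x3 uint8, blue, green, red; 480x640 float32, mm along the optical axis (not along the pixel's ray), 0 where there is no reading.
- viewer.calibration(name): a dict with "mtx" (3x3 intrinsics, pixels), "origin" and "attitude" of the camera in the world. Camera axes: x right, y down, z forward; pixel columns grow to the right and rows downward; lengths in mm; the calibration is good to about 2 mm. The wrist camera is an equidistant fisheye: a pixel r from the principal point sees the ray r / f radians off the axis. A picture is of the moment at which its call begins: read the wrist's pose just before it. calibration takes no time and is no camera call; for the wrist camera it gives the pose at the moment of the call.
- order.close_job(): hands the job in; it is judged then, once.
The state is a dict: "time_s": time; "q": joint angles; "joint_vel": joint speeds; "joint_efforts": joint torques, N m; "tool_pos": TCP position; "eef_rot": TCP orientation; "force": force on the tool from outside, world axes, zero at the start; "ft_torque": the same for the moment, N m; "width": opening from 0.0 (shut) to 1.0 (fully open); "grip_force": force on a finger pad.
Only numpy, scipy, OpenCV 4.12 (cv2) and the standard library are available. Lean on these libraries where they do the work, as an engineer would, in place of code of your own. Each camera call takes 0.05 s, during which the arm holds its last target. There are 200 camera calls.

### The job

Push the green stock box's lid fully shut, then take the blue-sleeved shackle out of the wooden rack, pass both its legs through the lid's steel tab into the blue lock, and press it down gently, with no more force than it needs, until the lock clicks, so that it stays down by itself when you let go. Leave the red shackle and everything else where it is.

Things in the scene. Friction and masses are not known exactly. Their poses are not given: they have to be found in the camera images.
- stock_box: Fixed green steel box, 170 (x) by 240 (y) by 85 high, open top under a hinged lid. Origin: centre of its underside on the bench, z up. Its front, with the lock, is its -x side; the lid's hinge axis runs along its y at x = +85, z = 85.5.
- lid (a joint): Angle of the lid in rad: 0 shut, growing as it opens upward (to 1.2). The lid is a 6 mm plate, its top 91.5 over the bench when shut. The hinge is stiff: the lid stays at any angle; about 1 to 5 N down near its front edge shuts it, against a rigid stop.
- lid_press (a point): Middle of the yellow patch on the lid's top face, 145 from the hinge axis and 6 above it: a good place to push. It moves with the lid; axes are the lid's.
- lid_tab (a point): Middle of the top of the lid's steel tab (44 by 80, 6 thick, level with the lid), 192 from the hinge axis, moving with the lid. Its two 17 mm holes at y = +22 and -22 lie right over the lock's holes when the lid is shut.
- lock_mouth (a point): Point midway between the two hole mouths of the blue lock, on its top face, 83 over the bench and 107 in front (-x) of the box's origin; axes as the box's. Two vertical 14 mm holes lie at y = +22 and -22. The shut lid's tab fills 2.5 to 8.5 above this point.
- lock: Blue lock, 44 by 85 by 66 high, fixed to the box's front; origin under its centre. Inside, a lifter pushes the feet back up (3 to 7 N), then pawls resist: 8 to 14 N in all. They click home with the feet 30 to 56 below the mouth, set differently each time, to be found by feel only; 2 further is a rigid stop. Unclicked, the lifter raises a released shackle to 26 deep or less. Over 30 N harms it.
- shackle_blue: Loose U-shaped steel shackle, feet down, 0.11 to 0.22 kg: two legs 12 in diameter at y = +22 and -22, joined at the top by a blue bar. Origin midway between the leg ends (feet), z up; the two ways round are alike. The feet taper to 6 over the last 5; a groove 9 high starts 11 above the foot. It stands upright, maybe leaning slightly, in one place of the rack, feet 10 over the bench.
- blue_bar (a point): Middle of the blue shackle's blue sleeved bar, 98 above its feet: the place to grip. The bar is 14 (x) by 60 (y) by 16 high with flat sides.
- shackle_red: The same shackle with a red sleeve, for another lock. Stands in the other place of the rack, 70 away. To be left alone.
- rack: Fixed plywood block, 150 (x) by 85 (y) by 40 high; origin: centre of its underside. Two places at x = -35 and +35, each a pair of holes 30 deep at y = +22 and -22.
- tape_roll: Bystander: amber tape roll, 96 across, 48 high, origin at its underside.
- spray_bottle: Bystander: white bottle, 60 across, 170 high, origin at its underside.
- screwdriver: Bystander: screwdriver with orange handle lying flat.
- carton: Bystander: cardboard carton 100 by 120 by 80 high, origin at its underside.
- tub: Bystander: white tub 100 across, 110 high, origin at its underside.

How it is judged (in metres and radians):
On the way, in this order (a step that is already met when the one before it is completed fails the run):
1. the lid is shut (value of joint lid below 0.03 rad), for 0.2 s.
2. both legs of the blue shackle are in the lock, through the tab of the shut lid (value of joint lid below 0.03 rad and horizontal distance between shackle_blue and lock_mouth below 0.004 m and angle between the y axis of shackle_blue and the y axis of lock_mouth, either way round below 0.15 rad and z of shackle_blue in the frame of lock_mouth below -0.008 m), for 0.1 s.
At the end, for the whole second after the job is handed in: The lid is shut (under 0.03 rad), both legs of the blue shackle are in the lock (within 4 mm of centre), and it rests latched with its feet more than 28 mm below the mouth, held by the pawls alone, not moving (value of joint lid below 0.03 rad and horizontal distance between shackle_blue and lock_mouth below 0.004 m and angle between the y axis of shackle_blue and the y axis of lock_mouth, either way round below 0.15 rad and z of shackle_blue in the frame of lock_mouth below -0.028 m and linear speed of shackle_blue below 0.02 m/s); the robot touches nothing.
It fails at once if the shackle is pressed against the lock or lid with more than 32 N (contact force between shackle_blue and stock_box above 32 N).
It fails at once if the lid, box or lock is pushed by the robot with more than 40 N (contact force between any of the fingers, the arm and stock_box above 40 N).
It fails at once if the red shackle is taken or knocked out of place (over 15 mm) (distance of shackle_red from where it was at the start of the episode above 0.015 m).
It fails at once if a bystander is moved over 20 mm (distance of any of tape_roll, spray_bottle, screwdriver, carton, tub from where it was at the start of the episode above 0.02 m).
It also fails if it takes over 72 s, if anything falls off the work surface, if the arm or the gripper's body presses on something with over 40 N, if the wrist force passes 120 N, or if a joint passes its speed limit or range.

## Working session

There is one attempt and no reset: what is moved stays moved. The work goes in short steps, Python scripts to look and compute and a tool call to move; the robot and the scene stay as the last step left them, time stands still between calls to the robot, and variables do not carry over. Pictures are saved under pics/ and viewed, at most 10 in all, crops included, and the job is handed in when it is done.

Besides the shell and the picture viewer there is one more tool, called after ">>>" as name(argument=value, ...) on one line, values as JSON. apply_moves: Moves the arm, as the interface text tells. Its arguments: {"type":"object","properties":{"steps":{"type":"array","items":{"type":"object","properties":{"travel":{"type":"array","items":{"type":"number"}},"yaw":{"type":"number"}}}},"jaw":{"type":"number"},"force":{"type":"number"}},"required":["steps"]}

```bash
mkdir -p pics; ls; python3 - <<'E'
from bench import r,viewer,order
import cv2,numpy as np
np.set_printoptions(precision=2,suppress=True)
for n in["scene","side"]:
    c=viewer.calibration(n);print(n,c)
    p,d=viewer.read_camera(n);cv2.imwrite(f"pics/{n}0.png",p);np.save(f"/tmp/{n}_d.npy",d)
print(r.get_state())
print(viewer.calibration("wrist"))
E
```

```text
pics
scene {'mtx': array([[446.92,   0.  , 316.51],
       [  0.  , 446.92, 237.85],
       [  0.  ,   0.  ,   1.  ]]), 'origin': array([1244.11,  460.31,  840.24]), 'attitude': array([-133.87,    0.58,  125.5 ])}
side {'mtx': array([[586.64,   0.  , 313.81],
       [  0.  , 586.64, 235.87],
       [  0.  ,   0.  ,   1.  ]]), 'origin': array([  79.6 , -687.49, 1021.66]), 'attitude': array([-136.83,    0.39,  -37.89])}
{'time_s': 0.1, 'q': array([-8.62, 11.88, 88.4 , -0.  , 79.84, -8.62]), 'joint_vel': array([-0.08, -0.04, -0.19, -0.05, -0.01, -0.13]), 'joint_efforts': array([ -0.  , -38.41, -29.25,  -0.  ,   0.  ,   0.  ]), 'tool_pos': array([574.25,   0.09, 202.82]), 'eef_rot': array([-179.88,   -0.02,   90.  ]), 'force': array([-0.6 ,  0.48,  0.54]), 'ft_torque': array([-0.01, -0.07,  0.03]), 'grip_force': 0.0, 'width': 0.9963424788460187}
{'mtx': array([[371.65,   0.  , 324.72],
       [  0.  , 371.65, 237.89],
       [  0.  ,   0.  ,   1.  ]]), 'origin': array([575.01,  77.53, 372.74]), 'attitude': array([162.3 ,   0.13,  -0.02])}
```

View pics/scene0.png

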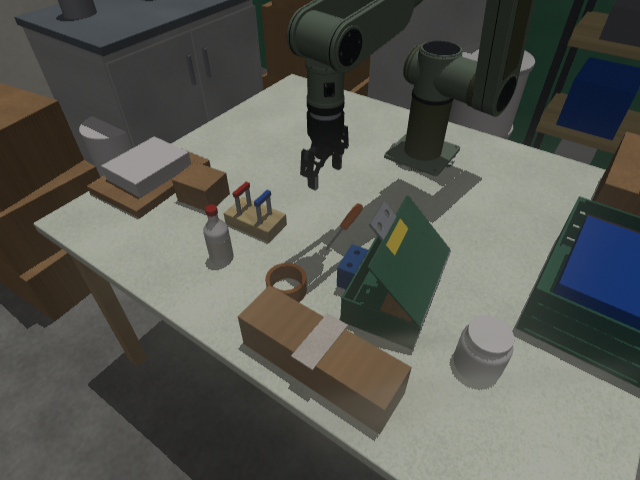

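View pics/side0.png

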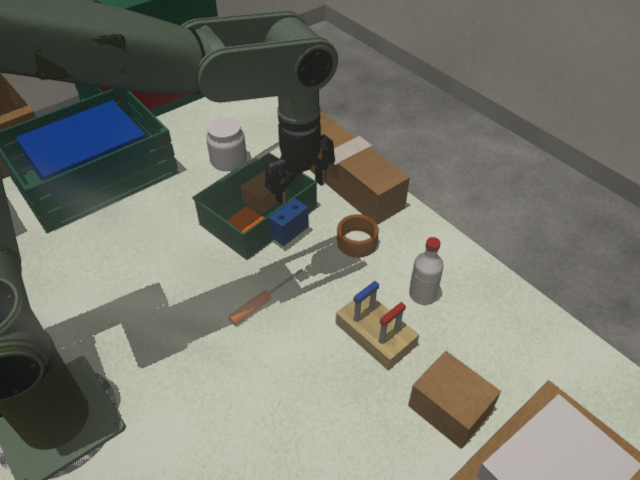

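Scene: blue lock (352,265), yellow patch (398,237), rack with red bar (242,188) and blue bar (263,198). Side: lock top (289,215) with its holes (281,218) and (297,209), blue bar (367,292), red bar (392,313).

```bash
cat > h.py <<'E'
import cv2,numpy as np
from scipy.spatial.transform import Rotation as R
from bench import r,viewer,order
np.set_printoptions(precision=1,suppress=True)
def rays(c,uv,fish=False):
    uv=np.atleast_2d(np.asarray(uv,float));m=c["mtx"]
    x=(uv[:,0]-m[0,2])/m[0,0];y=(uv[:,1]-m[1,2])/m[1,1]
    if fish:
        t=np.hypot(x,y);s=np.where(t>1e-9,np.sin(t)/np.maximum(t,1e-9),1)
        d=np.c_[x*s,y*s,np.cos(t)]
    else: d=np.c_[x,y,np.ones_like(x)]
    return d@R.from_euler("xyz",c["attitude"],degrees=True).as_matrix().T, d[:,2]
def plane(c,uv,z,fish=False):
    d,_=rays(c,uv,fish);o=np.array(c["origin"]);return o+d*((z-o[2])/d[:,2])[:,None]
def cloud(c,mask,depth,fish=False):
    v,u=np.nonzero((mask>0)&(depth>0));d,dz=rays(c,np.c_[u,v],fish)
    return np.array(c["origin"])+d*(depth[v,u]/dz)[:,None]
def mask(p,name):
    h=cv2.cvtColor(p,cv2.COLOR_BGR2HSV)
    lo,hi={"blue":((105,110,40),(125,255,255)),"yellow":((22,130,80),(35,255,255)),"red":((172,130,60),(180,255,255))}[name]
    return cv2.inRange(h,lo,hi)
def blobs(m,amin=25):
    n,l,s,c=cv2.connectedComponentsWithStats(m)
    return [(s[i,4],c[i],(l==i).astype(np.uint8)) for i in range(1,n) if s[i,4]>=amin]
def rect(P):
    (c,s,a)=cv2.minAreaRect(P[:,:2].astype(np.float32))
    return np.array(c),np.array(s),a
E
python3 - <<'E'
from h import *
for n in["side","scene"]:
    p=cv2.imread(f"pics/{n}0.png");d=np.load(f"/tmp/{n}_d.npy");c=viewer.calibration(n)
    for col in["blue","red","yellow"]:
        for a,ce,m in blobs(mask(p,col)):
            P=cloud(c,m,d)
            if len(P)<10 or np.median(P[:,0])<300 and np.median(P[:,1])>300: continue
            zt=np.percentile(P[:,2],95);T=P[P[:,2]>zt-6]
            print(n,col,a,ce,"med",np.median(P,0),"ztop",zt,"rect",*rect(T))
            if col=="blue":print("  pl108",plane(c,ce,108),"pl83",plane(c,ce,83))
E
```

```text
side blue 5418 [ 78.1 138.9] med [331.4 597.5 130. ] ztop 133.35981735204774 rect [341.4 594.9] [226.  261.1] 89.6074447631836
  pl108 [[338.3 629.4 108. ]] pl83 [[345.4 665.4  83. ]]
side blue 567 [287.2 212.9] med [612.1 106.6  82.8] ztop 86.23322555007246 rect [615.3 107.1] [87.8 46.1] 8.505342483520508
  pl108 [[597.6  84.1 108. ]] pl83 [[611.8 105.3  83. ]]
side blue 148 [366.  290.7] med [ 586.8 -191.4  115.8] ztop 118.62836949143428 rect [ 587.4 -190.9] [56.4 11.3] 4.007673740386963
  pl108 [[ 590.8 -187.2  108. ]] pl83 [[ 604.8 -173.5   83. ]]
side red 35 [146.1 100.7] med [ 680.7 1050.5 -141.1] ztop -123.20517432032646 rect [ 668.4 1043.5] [9.8 9.2] 34.6058464050293
scene blue 81 [261.8 196.8] med [ 590.7 -188.4  116. ] ztop 119.1642335945919 rect [ 590.1 -189.7] [56.2 12.4] 4.924058437347412
  pl108 [[ 584.1 -195.7  108. ]] pl83 [[ 561.6 -218.1   83. ]]
scene blue 6493 [604.7 271.2] med [386.9 582.7 129.6] ztop 131.93642908474772 rect [339.6 586. ] [266.6 148.7] 0.3059346377849579
  pl108 [[355.  586.7 108. ]] pl83 [[324.6 591.   83. ]]
scene blue 458 [352.5 259. ] med [617.5 106.7  83.5] ztop 86.0844128139149 rect [615.4 106.4] [85.6 43.6] 9.775858879089355
  pl108 [[637.9 118.1 108. ]] pl83 [[617.2 106.5  83. ]]
scene yellow 366 [396.7 236.6] med [601.9 199.3 193.5] ztop 203.4504482888973 rect [601.  193.4] [89.1  9. ] 8.681660652160645
```

>>> apply_moves(steps=[{"travel": [0,0,-6.2]},{"travel": [3,0.7,-2.8]},{"travel": [6,1,0]},{"travel": [6,1,0]},{"travel": [5.5,0,0]}], jaw=1, force=40)

```text
invalid input at $.steps[0]: expected keys travel, yaw
```

>>> apply_moves(steps=[{"travel": [0,0,0]},{"travel": [0,0,0]},{"travel": [0,0,3]},{"travel": [0,0,3]},{"travel": [0,0,0]}])

```text
invalid input at $.steps[0]: expected keys travel, yaw
```

>>> apply_moves(steps=[{"travel": [0,0,-6.2],"yaw": 0},{"travel": [3,0.7,-2.8],"yaw": 0},{"travel": [6,1,0],"yaw": 0},{"travel": [6,1,0],"yaw": 0},{"travel": [5.5,0,0],"yaw": 0}], jaw=1, force=40)

```text
time_s: 0.72
tool_pos: [602.0, 206.8, 293.0]
eef_rot: [-179.9, 0.0, 90.0]
force: [-0.0, -0.2, -0.6]
width: -0.003
grip_force: 0.0
```

>>> apply_moves(steps=[{"travel": [0,0,3],"yaw": 0},{"travel": [0,0,3],"yaw": 0},{"travel": [0,0,2],"yaw": 0},{"travel": [0,0,1],"yaw": 0},{"travel": [0,0,0],"yaw": 0}])

```text
time_s: 1.35
tool_pos: [601.8, 204.6, 203.4]
eef_rot: [-179.9, 0.0, 90.0]
force: [-0.3, -0.0, 0.4]
width: -0.001
grip_force: 0.0
```

>>> apply_moves(steps=[{"travel": [-0.6,0.1,2],"yaw": 0},{"travel": [-0.9,0.1,2],"yaw": 0},{"travel": [-1.2,0.1,2],"yaw": 0},{"travel": [-1.4,0.1,2],"yaw": 0},{"travel": [-1.0,0.1,1.6],"yaw": 0}])

```text
time_s: 1.98
tool_pos: [608.4, 153.7, 109.0]
eef_rot: [179.8, -0.1, 90.0]
force: [0.2, 1.5, 0.6]
width: -0.001
grip_force: 0.6
```

>>> apply_moves(steps=[{"travel": [0,0,0.4],"yaw": 0},{"travel": [0,0,0.4],"yaw": 0},{"travel": [0,0,0.3],"yaw": 0},{"travel": [0,0,0.2],"yaw": 0},{"travel": [0,0,0],"yaw": 0}])

```text
time_s: 2.6
tool_pos: [607.2, 154.3, 95.0]
eef_rot: [180.0, -0.0, 90.0]
force: [-0.2, -0.2, 0.3]
width: -0.001
grip_force: 0.3
```

>>> apply_moves(steps=[{"travel": [0,0,0.1],"yaw": 0},{"travel": [0,0,0.1],"yaw": 0},{"travel": [0,0,0.1],"yaw": 0},{"travel": [0,0,0],"yaw": 0}])

```text
time_s: 3.1
tool_pos: [606.9, 154.0, 91.7]
eef_rot: [-180.0, -0.0, 90.0]
force: [0.7, 0.1, 0.7]
width: 0.003
grip_force: 0.3
```

```bash
python3 - <<'E'
from h import *
p,d=viewer.read_camera("scene");cv2.imwrite("pics/scene1.png",p[140:380,240:560])
s=r.get_state();print(s["force"],s["tool_pos"])
E
```

```text
[ 0.2 -0.3 -0. ] [606.9 154.   91.7]
```

View pics/scene1.png

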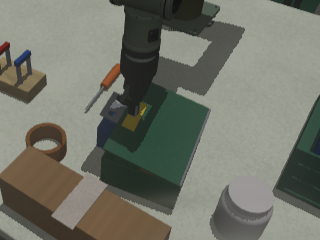

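The crop shows the lid down under the fingers (yellow patch at crop (138,115)), nearly or fully shut. I'll press until the stop is felt.

>>> apply_moves(steps=[{"travel": [0,0,0.1],"yaw": 0},{"travel": [0,0,0.05],"yaw": 0},{"travel": [0,0,0],"yaw": 0}])

```text
time_s: 3.52
tool_pos: [606.9, 154.0, 90.3]
eef_rot: [-180.0, 0.0, 90.0]
force: [-0.1, -0.5, 0.5]
width: -0.001
grip_force: 0.3
```

>>> apply_moves(steps=[{"travel": [0,0,0.1],"yaw": 0},{"travel": [0,0,0.05],"yaw": 0},{"travel": [0,0,0],"yaw": 0}])

```text
time_s: 3.9
tool_pos: [606.9, 154.0, 88.8]
eef_rot: [-180.0, -0.0, 90.0]
force: [0.0, 0.2, 1.8]
width: -0.0
grip_force: 0.3
```

>>> apply_moves(steps=[{"travel": [0,0,0.1],"yaw": 0},{"travel": [0,0,0.05],"yaw": 0},{"travel": [0,0,0],"yaw": 0}])

```text
time_s: 4.28
tool_pos: [607.0, 154.0, 87.3]
eef_rot: [-180.0, -0.0, 90.0]
force: [0.6, 0.2, 0.9]
width: -0.001
grip_force: 0.3
```

>>> apply_moves(steps=[{"travel": [0,0,0.1],"yaw": 0},{"travel": [0,0,0.1],"yaw": 0},{"travel": [0,0,0],"yaw": 0}])

```text
time_s: 4.65
tool_pos: [607.0, 154.0, 85.2]
eef_rot: [-180.0, -0.0, 90.0]
force: [0.6, -0.4, 0.7]
width: 0.0
grip_force: 0.2
```

```bash
python3 - <<'E'
from h import *
for n in["scene","side"]:
    p,d=viewer.read_camera(n);c=viewer.calibration(n)
    h=cv2.cvtColor(p,cv2.COLOR_BGR2HSV)
    g=cv2.inRange(h,(60,60,20),(95,255,255))
    P=cloud(c,g,d)
    bx=np.array([-.158,.987]);by=np.array([-.987,-.158]);H=np.array([585,296.4])
    q=P[:,:2]-H;u=-(q@bx);v=q@by
    k=(u>5)&(u<168)&(abs(v)<115)&(P[:,2]>70)&(P[:,2]<160)
    if k.sum()>50:
        f=np.polyfit(u[k],P[k,2],1);print(n,k.sum(),"slope",f[0],"z0",f[1])
        for a in range(10,170,30):
            j=k&(abs(u-a)<10);print(a,j.sum(),np.median(P[j,2]) if j.any() else None)
cv2.imwrite("pics/side1.png",cv2.resize(viewer.read_camera("side")[0][130:290,170:370],None,fx=3,fy=3))
print(r.get_state()["force"])
E
```

```text
scene 4913 slope 0.1375934931958327 z0 91.76210397324144
10 566 93.503570211149
40 741 97.26448004132965
70 725 101.37637242172843
100 719 105.64289370861218
130 512 109.27958598949044
160 95 113.56302110622721
side 2622 slope 0.10915682883532604 z0 93.68371617518203
10 267 93.83879311087776
40 281 97.6478097691703
70 293 101.79340994339202
100 280 105.67535298299515
130 305 109.70110518827983
160 424 113.47562545425922
[-0.4 -0.  -0.8]
```

View pics/side1.png

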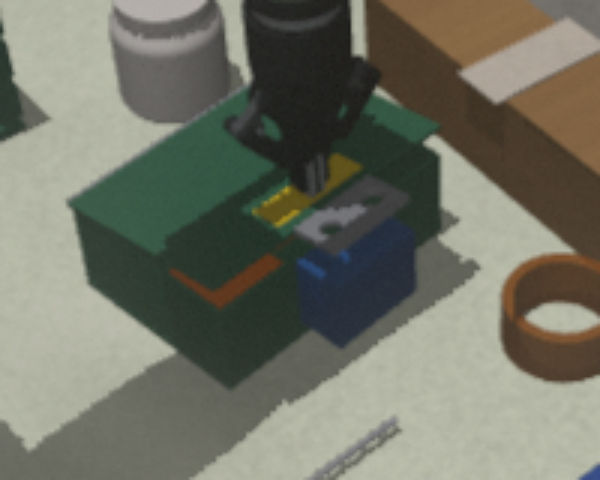

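The side view shows the tab still above the lock, so the lid stands about 0.13 rad open. The fingertips are at (315,190), on the patch. The TCP height doesn't agree with this, so I'll check where the fingertip really is.

```bash
cat >> h.py <<'E'
def lidslope(n="scene"):
    p,d=viewer.read_camera(n);c=viewer.calibration(n)
    g=cv2.inRange(cv2.cvtColor(p,cv2.COLOR_BGR2HSV),(60,60,20),(95,255,255));P=cloud(c,g,d)
    q=P[:,:2]-[585,296.4];u=-(q@[-.158,.987]);v=q@[-.987,-.158]
    k=(u>5)&(u<168)&(abs(v)<115)&(P[:,2]>70)&(P[:,2]<160)
    return np.polyfit(u[k],P[k,2],1),p,d,c
E
python3 - <<'E'
from h import *
for n in["scene","side"]:
    f,p,d,c=lidslope(n)
    P=cloud(c,np.ones_like(d),d)
    k=(abs(P[:,0]-607)<30)&(abs(P[:,1]-154)<16)&(P[:,2]<190)
    v,u=np.nonzero(d>0)
    h=cv2.cvtColor(p,cv2.COLOR_BGR2HSV)[v,u]
    dark=k&(h[:,1]<70)
    print(n,f,dark.sum());
    for z in range(70,190,8):
        j=dark&(P[:,2]>=z)&(P[:,2]<z+8)
        if j.any():print(z,j.sum(),P[j].mean(0),P[j].min(0)[:2],P[j].max(0)[:2])
E
```

```text
scene [ 0.1 91.8] 246
110 19 [620.1 145.6 115. ] [600.1 138.1] [636.3 161.5]
118 21 [615.4 156.  122.7] [601.5 141.8] [636.8 162.4]
126 22 [615.7 156.7 129.9] [602.8 146.3] [620.8 163.3]
134 32 [615.  156.2 137.5] [598.4 145.1] [622.7 163.3]
142 15 [610.  160.8 145.7] [600.3 157.2] [619.2 162.8]
150 10 [606.5 162.9 155.3] [589.  161.7] [620.2 164.2]
158 40 [607.9 160.3 162.7] [578.4 142.9] [633.8 165.2]
166 24 [615.5 159.9 168.7] [577.1 143. ] [636.9 164.3]
174 34 [617.7 159.5 179.2] [593.4 145.5] [633.3 168.8]
182 29 [610.8 165.9 186. ] [589.5 155.8] [623.7 168.8]
side [ 0.1 94. ] 365
110 12 [618.3 143.2 115.3] [603.5 138.1] [636.5 150.8]
118 23 [604.8 146.5 123.1] [595.2 140.9] [619.5 157.4]
126 29 [604.1 147.1 130.5] [593.3 139.7] [617.9 159.8]
134 36 [602.5 147.6 138.1] [591.9 141. ] [620.4 160.7]
142 31 [605.8 146.  145.9] [592.5 139.9] [620.9 155.9]
150 29 [606.3 144.5 154.7] [590.4 140.3] [628.  149.2]
158 66 [605.3 144.9 162.5] [577.1 139.2] [635.8 160.3]
166 76 [604.4 146.3 169.5] [577.6 139.9] [637.  162.9]
174 36 [604.6 145.  177.8] [577.4 138.1] [636.1 163.3]
182 27 [606.8 140.7 186. ] [591.2 138. ] [624.1 149.7]
```

```bash
python3 -c "
from h import *
f=lidslope()[0];print('%.4f %.2f'%tuple(f))"
```

```text
0.1379 91.74
```

>>> apply_moves(steps=[{"travel": [0,0,0.1],"yaw": 0},{"travel": [0,0,0.1],"yaw": 0},{"travel": [0,0,0.1],"yaw": 0},{"travel": [0,0,0],"yaw": 0}])

```text
time_s: 5.45
tool_pos: [607.0, 154.0, 82.3]
eef_rot: [-180.0, -0.0, 90.0]
force: [-0.3, 0.8, -0.4]
width: -0.001
grip_force: 0.2
```

```bash
python3 -c "
from h import *
f=lidslope()[0];print('%.4f %.2f'%tuple(f));s=r.get_state();print(s['force'],s['tool_pos'],s['ft_torque'])"
```

```text
0.1184 91.76
[ 0.1 -0.9  0.7] [607.  154.   82.3] [-0.  -0.1 -0. ]
```

>>> apply_moves(steps=[{"travel": [0,0,0.3],"yaw": 0},{"travel": [0,0,0.3],"yaw": 0},{"travel": [0,0,0.3],"yaw": 0},{"travel": [0,0,0.3],"yaw": 0},{"travel": [0,0,0],"yaw": 0}])

```text
time_s: 6.12
tool_pos: [606.5, 154.1, 69.8]
eef_rot: [-179.9, -0.0, 90.0]
force: [0.9, 0.7, 0.0]
width: 0.0
grip_force: 0.0
```

```bash
python3 -c "
from h import *
f,p,d,c=lidslope();print('%.4f %.2f'%tuple(f));s=r.get_state();print(s['force'],s['tool_pos'],s['q'])
w,dw=viewer.read_camera('wrist');cv2.imwrite('pics/wrist1.png',w);print(viewer.calibration('wrist')['origin'])"
```

```text
0.0371 91.79
[-0.6  0.8 -0.4] [606.5 154.2  69.9] [ 6.3 25.5 87.3  0.  67.3  6.3]
[607.1 231.6 239.9]
```

View pics/wrist1.png

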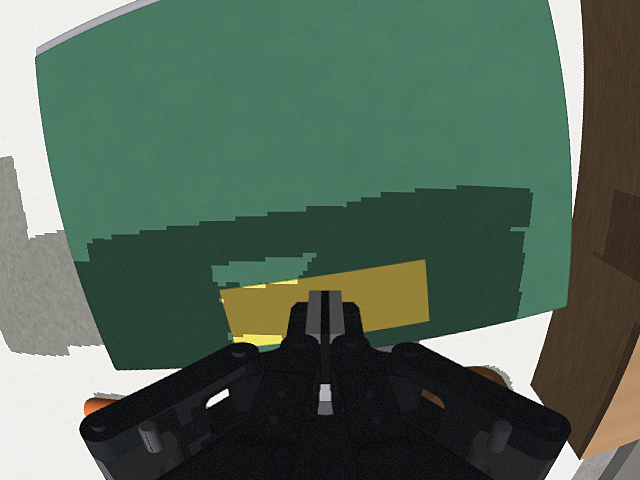

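```bash
python3 -c "
from h import *
c=viewer.calibration('wrist');w,d=viewer.read_camera('wrist');print(c['attitude'],c['origin'])
for z in (60,70,80,90,100,110,120): print(z,plane(c,[(325,291),(325,350)],z,True))
for v in (285,295,300,320,340,380,400): print(v,d[v,315],cloud(c,np.eye(1),d[:1,:1]) if 0 else d[v,325], d[v,335])
m=np.zeros((480,640),np.uint8);m[270:410:10,315]=1
v=np.nonzero(m)[0];print(np.c_[v,cloud(c,m,d,True)])
"
```

```text
[162.3   0.1  -0. ] [607.1 231.6 239.9]
60 [[607.1 144.3  60. ]
 [607.1 105.7  60. ]]
70 [[607.1 149.1  70. ]
 [607.1 112.7  70. ]]
80 [[607.1 154.   80. ]
 [607.1 119.7  80. ]]
90 [[607.1 158.8  90. ]
 [607.1 126.7  90. ]]
100 [[607.1 163.7 100. ]
 [607.1 133.7 100. ]]
110 [[607.1 168.5 110. ]
 [607.1 140.7 110. ]]
120 [[607.1 173.4 120. ]
 [607.1 147.7 120. ]]
285 156.59245 156.93442 156.40416
295 148.9547 148.58755 147.74916
300 144.5768 145.62277 144.2961
320 129.35669 129.07695 128.54163
340 114.69088 122.2959 114.37915
380 113.24984 125.644264 113.19335
400 112.69396 173.96909 115.28138
[[270.  602.9 171.2  95.3]
 [280.  602.8 166.8  95.8]
 [290.  602.8 162.8  97.2]
 [300.  603.2 164.4 109.6]
 [310.  603.4 164.9 118.8]
 [320.  603.6 164.6 125.5]
 [330.  603.7 164.7 132.5]
 [340.  603.9 165.9 140.5]
 [350.  604.1 165.9 146.1]
 [360.  604.2 165.4 150.5]
 [370.  604.2 163.2 152.7]
 [380.  603.9 153.8 145.9]
 [390.  603.8 149.8 146.3]
 [400.  603.9 147.3 148.5]]
```

>>> apply_moves(steps=[{"travel": [0,0,0.1],"yaw": 0},{"travel": [0,0,0.1],"yaw": 0},{"travel": [0,0,0],"yaw": 0}])

```text
time_s: 6.65
tool_pos: [607.0, 154.0, 68.4]
eef_rot: [-180.0, -0.0, 90.0]
force: [-0.1, -0.1, -0.2]
width: -0.001
grip_force: 0.2
```

>>> apply_moves(steps=[{"travel": [0,0,0.1],"yaw": 0},{"travel": [0,0,0.1],"yaw": 0},{"travel": [0,0,0],"yaw": 0},{"travel": [0,0,0],"yaw": 0}])

```text
time_s: 7.15
tool_pos: [607.0, 154.0, 66.3]
eef_rot: [-180.0, -0.0, 90.0]
force: [0.4, -0.1, -0.4]
width: -0.001
grip_force: 0.1
```

```bash
python3 -c "
from h import *
f,p,d,c=lidslope();print('%.4f %.2f'%tuple(f));s=r.get_state();print(s['force'],s['tool_pos'],s['joint_efforts'])"
```

```text
0.0143 91.89
[0.5 0.2 0.3] [607.  154.   66.3] [  0.  -45.2 -25.9   0.    0.   -0. ]
```

>>> apply_moves(steps=[{"travel": [0,0,0.1],"yaw": 0},{"travel": [0,0,0],"yaw": 0}])

```text
time_s: 7.45
tool_pos: [607.1, 153.9, 65.4]
eef_rot: [180.0, 0.0, 90.0]
force: [-1.3, -1.2, 0.9]
width: 0.001
grip_force: 0.2
```

>>> apply_moves(steps=[{"travel": [0,0,0.1],"yaw": 0},{"travel": [0,0,0],"yaw": 0}])

```text
time_s: 7.7
tool_pos: [607.0, 154.0, 64.3]
eef_rot: [180.0, -0.0, 90.0]
force: [0.4, -0.9, 0.2]
width: 0.001
grip_force: 0.2
```

```bash
python3 -c "
from h import *
f,p,d,c=lidslope();print('%.4f %.2f'%tuple(f));f=lidslope('side')[0];print('%.4f %.2f'%tuple(f));s=r.get_state();print(s['force'],s['tool_pos'])"
```

```text
0.0009 91.93
-0.0038 92.21
[-0.5  0.2  0.4] [607.  154.   64.3]
```

>>> apply_moves(steps=[{"travel": [0,0,0.1],"yaw": 0},{"travel": [0,0,0],"yaw": 0}])

```text
time_s: 8.05
tool_pos: [607.1, 154.0, 64.2]
eef_rot: [180.0, 0.0, 90.0]
force: [-1.8, -0.5, 5.9]
width: -0.002
grip_force: 2.6
```

Lid felt shut (5.9 N, slope 0). Lifting, and checking the fingertip in free air.

>>> apply_moves(steps=[{"travel": [0,0,-2],"yaw": 0},{"travel": [0,0,-4],"yaw": 0},{"travel": [0,0,-4],"yaw": 0},{"travel": [0,0,0],"yaw": 0}])

```text
time_s: 8.55
tool_pos: [610.9, 154.6, 169.7]
eef_rot: [179.4, -0.1, 90.0]
force: [-0.8, -0.3, 0.2]
width: 0.002
grip_force: 0.0
```

```bash
python3 -c "
from h import *
s=r.get_state();print(s['force'],s['tool_pos'])
c=viewer.calibration('wrist');w,d=viewer.read_camera('wrist')
m=np.zeros((480,640),np.uint8);m[260:380:5,315]=1
v=np.nonzero(m)[0];print(np.c_[v,cloud(c,m,d,True)])
f,p,d,c=lidslope();print('%.4f %.2f'%tuple(f))
P=cloud(c,np.ones_like(d),d);k=(abs(P[:,0]-607)<14)&(abs(P[:,1]-154)<16)&(P[:,2]>100)&(P[:,2]<300)
print(np.histogram(P[k,2],bins=range(100,300,10)))
b=[x for x in blobs(mask(p,'blue')) if 300<x[1][0]<420];print([(x[0],x[1]) for x in b])
# tab: holes
P=cloud(c,np.ones_like(d),d);q=P[:,:2]-[585,296.4];u=-(q@[-.158,.987]);vv=q@[-.987,-.158]
k=(u>160)&(u<225)&(abs(vv)<50)&(P[:,2]>85)&(P[:,2]<100);print(k.sum(),rect(P[k]),np.median(P[k,2]))
"
```

```text
[-0.8 -0.3  0.2] [610.9 154.6 169.7]
[[260.  605.2 136.8  92.7]
 [265.  605.2 132.6  91.8]
 [270.  605.1 128.8  91.9]
 [275.  605.1 124.4  91. ]
 [280.  605.  120.3  90.8]
 [285.  605.  116.4  91. ]
 [290.  605.  112.9  92.2]
 [295.  607.  165.  205.3]
 [300.  607.  164.9 209.5]
 [305.  607.1 164.8 213.6]
 [310.  607.1 164.7 217.3]
 [315.  607.2 165.1 222. ]
 [320.  607.2 165.  225.4]
 [325.  607.3 165.4 229.5]
 [330.  607.3 164.7 231.6]
 [335.  607.3 164.9 235.1]
 [340.  607.4 165.9 239.7]
 [345.  607.4 165.9 242.6]
 [350.  607.5 166.1 245.6]
 [355.  607.5 166.1 248.2]
 [360.  607.5 165.4 249.8]
 [365.  607.5 165.9 252.9]
 [370.  607.5 163.6 252.5]
 [375.  607.5 162.3 253.2]]
0.0017 91.82
(array([ 0,  0,  0,  0,  0,  0,  0,  0,  0,  7, 31, 30, 22, 14, 29,  5, 24,
       24, 14]), array([100, 110, 120, 130, 140, 150, 160, 170, 180, 190, 200, 210, 220,
       230, 240, 250, 260, 270, 280, 290]))
[]
622 (array([614.8, 111. ]), array([98.9, 55.3]), 9.390586853027344) 92.05618359367935
```

>>> apply_moves(steps=[{"travel": [-5.5,-0.3,-2],"yaw": 0},{"travel": [-6,-0.4,-1],"yaw": 0},{"travel": [-6,-0.4,0],"yaw": 0},{"travel": [-6,-0.4,0],"yaw": 0},{"travel": [-6,-0.4,0],"yaw": 0}], jaw=0)

```text
time_s: 9.28
tool_pos: [586.6, -142.4, 191.6]
eef_rot: [-179.8, -0.1, 90.0]
force: [-0.1, 0.2, 0.7]
width: 0.5
grip_force: 0.0
```

>>> apply_moves(steps=[{"travel": [-4.9,0,0],"yaw": 0},{"travel": [0,0,0],"yaw": 10.7},{"travel": [0,0,0],"yaw": 10.7},{"travel": [0,0,0],"yaw": 10.7},{"travel": [0,0,0],"yaw": 10.7}])

```text
time_s: 9.9
tool_pos: [586.8, -189.5, 191.2]
eef_rot: [-179.8, 0.1, 46.8]
force: [-0.7, 0.2, 0.4]
width: 0.5
grip_force: 0.0
```

>>> apply_moves(steps=[{"travel": [0,0,0],"yaw": 10.7},{"travel": [0,0,0],"yaw": 10.7},{"travel": [0,0,0],"yaw": 10.7},{"travel": [0,0,0],"yaw": 10.7},{"travel": [0,0,0],"yaw": 0}])

```text
time_s: 10.52
tool_pos: [587.0, -189.5, 191.6]
eef_rot: [-179.9, 0.2, 4.5]
force: [-0.3, 0.0, 0.1]
width: 0.501
grip_force: 0.0
```

```bash
python3 -c "
from h import *
s=r.get_state();print(s['force'],s['tool_pos'],s['eef_rot'],s['width'],s['q'])
c=viewer.calibration('wrist');w,d=viewer.read_camera('wrist');cv2.imwrite('pics/wrist2.png',w);np.save('/tmp/w2.npy',d);print(c['origin'],c['attitude'])
for a,ce,m in blobs(mask(w,'blue'),150):
    P=cloud(c,m,d,True);print(a,ce,np.median(P,0),rect(P),plane(c,ce,112,True))
for n in ('scene','side'):
    f,p,d,c=lidslope(n)
    print(n,'%.4f %.2f'%tuple(f))
    P=cloud(c,np.ones_like(d),d);q=P[:,:2]-[585,296.4];u=-(q@[-.158,.987]);vv=q@[-.987,-.158]
    v,uu=np.nonzero(d>0);h=cv2.cvtColor(p,cv2.COLOR_BGR2HSV)[v,uu]
    k=(u>165)&(u<225)&(abs(vv)<60)&(P[:,2]>85)&(P[:,2]<100)&(h[:,1]<80);print(k.sum(),rect(P[k]),np.median(P[k,2]))
    cv2.imwrite(f'pics/{n}_shut.png',p);np.save(f'/tmp/{n}_shut.npy',d)
"
```

```text
[-0.3  0.   0.1] [ 587.  -189.5  191.6] [-179.9    0.2    4.5] 0.5007203261611674 [-25.9  17.5  82.7   0.   79.9  59.5]
[ 665.5 -184.   361.2] [162.1   0.1 -85.5]
244 [ 31.8 173.1] [619.6  89.2  82.8] (array([614.6, 107.2]), array([97.1, 46.1]), 8.657645225524902) [[623.4  63.2 112. ]]
1547 [324.4 231.7] [ 591.1 -189.3  115.6] (array([ 588.9, -189.5]), array([59.3, 13.3]), 4.028201580047607) [[ 589.9 -189.4  112. ]]
scene 0.0013 91.87
512 (array([613.9, 107.7]), array([116.5,  50.6]), 9.291959762573242) 92.06127489858687
side -0.0063 92.28
526 (array([614.3, 109.3]), array([107.7,  49.9]), 11.526335716247559) 91.46373535568847
```

View pics/wrist2.png

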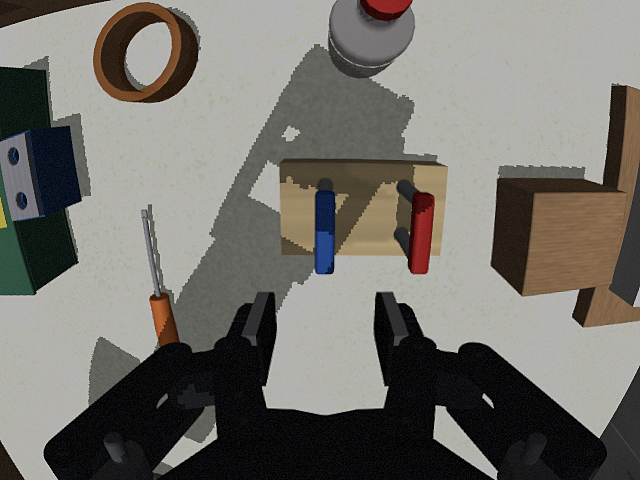

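Wrist view: blue bar (325,232) and red bar (421,232). The fingers straddle the blue bar's line, and the tab holes over the lock are at (13,156) and (22,200). Next, the height of the open fingertips.

```bash
python3 -c "
from h import *
c=viewer.calibration('wrist');d=np.load('/tmp/w2.npy')
for u in (265,385):
    m=np.zeros((480,640),np.uint8);m[285:400:10,u]=1
    v=np.nonzero(m)[0];print(u,np.c_[v,cloud(c,m,d,True)])
"
```

```text
265 [[ 285.   491.8 -132.9    0.9]
 [ 295.   596.6 -165.2  228. ]
 [ 305.   596.9 -166.5  236.9]
 [ 315.   597.5 -167.7  245.6]
 [ 325.   594.7 -168.1  248. ]
 [ 335.   592.  -168.5  250.4]
 [ 345.   589.  -168.8  252.5]
 [ 355.   585.9 -169.   254.3]
 [ 365.   581.2 -169.   254.1]
 [ 375.   579.8 -169.6  258.2]
 [ 385.   575.7 -169.6  259.1]
 [ 395.   331.4 -133.    -0.6]]
385 [[ 285.   501.9 -262.2    0.6]
 [ 295.   601.  -213.5  229. ]
 [ 305.   601.  -212.2  237.9]
 [ 315.   601.1 -211.   245.9]
 [ 325.   599.6 -210.6  250.4]
 [ 335.   596.7 -210.7  252.6]
 [ 345.   592.6 -211.3  252.8]
 [ 355.   590.  -211.4  255.4]
 [ 365.   586.8 -211.6  257.1]
 [ 375.   583.  -212.1  258.1]
 [ 385.   579.3 -212.6  259.3]
 [ 395.   343.9 -287.2   -0.3]]
```

>>> apply_moves(steps=[{"travel": [0.2,0,4],"yaw": 0},{"travel": [0,0,4],"yaw": 0},{"travel": [0,0,2],"yaw": 0},{"travel": [0,0,1],"yaw": 0},{"travel": [0,0,0],"yaw": 0}])

```text
time_s: 11.3
tool_pos: [590.3, -190.0, 83.6]
eef_rot: [180.0, -0.0, 4.4]
force: [-0.4, -0.4, -0.4]
width: 0.499
grip_force: 0.0
```

>>> apply_moves(steps=[{"travel": [0,0,1],"yaw": 0},{"travel": [0,0,1.1],"yaw": 0},{"travel": [0,0,0],"yaw": 0},{"travel": [0,0,0],"yaw": 0}])

```text
time_s: 11.8
tool_pos: [590.0, -189.9, 62.4]
eef_rot: [180.0, -0.0, 4.4]
force: [0.9, -0.1, 0.5]
width: 0.499
grip_force: 0.0
```

>>> apply_moves(steps=[{"travel": [0,0,0],"yaw": 0},{"travel": [0,0,0],"yaw": 0},{"travel": [0,0,0],"yaw": 0},{"travel": [0,0,0],"yaw": 0}], jaw=1, force=60)

```text
time_s: 12.3
tool_pos: [590.4, -190.0, 63.0]
eef_rot: [180.0, -0.1, 4.4]
force: [0.1, 0.3, 3.7]
width: 0.149
grip_force: 60.0
```

```bash
python3 -c "
from h import *
s=r.get_state();print(s['force'],s['tool_pos'],s['eef_rot'],s['width'],s['grip_force'])
w,d=viewer.read_camera('wrist');cv2.imwrite('pics/wrist3.png',w)
"
```

```text
[0.1 0.3 3.7] [ 590.4 -190.    63. ] [180.   -0.1   4.4] 0.14874004570335883 59.971155524253845
```

View pics/wrist3.png

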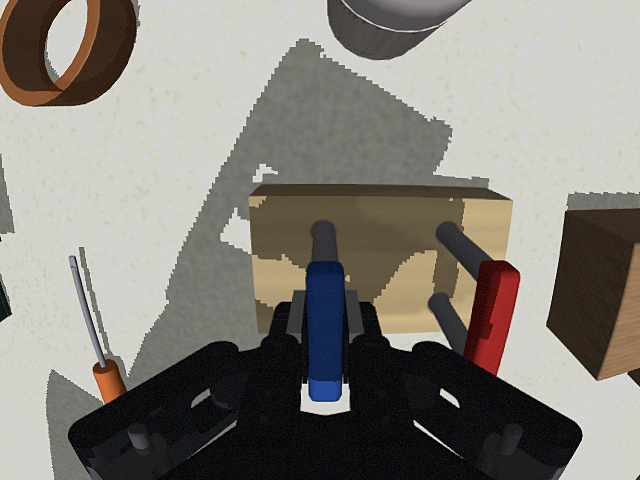

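Blue bar (325,330) is held between the pads, width 0.149 ≈ 13 mm. Lifting straight up.

>>> apply_moves(steps=[{"travel": [0,0,-0.5],"yaw": 0},{"travel": [0,0,-1.5],"yaw": 0},{"travel": [0,0,-2],"yaw": 0},{"travel": [0,0,-4],"yaw": 0},{"travel": [0,0,-4.2],"yaw": 0}])

```text
time_s: 12.98
tool_pos: [589.4, -189.8, 186.5]
eef_rot: [180.0, 0.0, 4.4]
force: [0.8, -1.0, -1.3]
width: 0.153
grip_force: 59.4
```

>>> apply_moves(steps=[{"travel": [0,0,0],"yaw": 0},{"travel": [0,0,0],"yaw": 0}])

```text
time_s: 13.22
tool_pos: [589.5, -189.7, 184.7]
eef_rot: [180.0, 0.0, 4.4]
force: [0.5, 0.3, -2.1]
width: 0.152
grip_force: 59.5
```

```bash
python3 -c "
from h import *
s=r.get_state();print(s['force'],s['tool_pos'],s['eef_rot'],s['width'],s['grip_force'])
T=s['tool_pos']
for n in ('scene','side'):
    p,d=viewer.read_camera(n);c=viewer.calibration(n)
    h=cv2.cvtColor(p,cv2.COLOR_BGR2HSV)
    P=cloud(c,np.ones_like(d),d);v,u=np.nonzero(d>0)
    k=(abs(P[:,0]-T[0])<45)&(abs(P[:,1]-T[1])<30)&(P[:,2]>60)&(P[:,2]<T[2]+23)
    print(n,k.sum(),P[k,2].min())
    for sgn in(-1,1):
        L=P[k&(np.sign(P[:,0]-T[0])==sgn)&(abs(P[:,0]-T[0])>12)&(P[:,2]<205)]
        print(len(L),'minz',np.sort(L[:,2])[:3],'mean',L.mean(0));
        for ax in (0,1): print('tilt',ax,np.polyfit(L[:,2]-150,L[:,ax],1))
    if n=='side': cv2.imwrite('pics/side3.png',cv2.resize(p[150:350,250:450],None,fx=3,fy=3))
w,d=viewer.read_camera('wrist');c=viewer.calibration('wrist')
for a,ce,m in blobs(mask(w,'blue'),150):
    P=cloud(c,m,d,True);print(a,ce,np.median(P,0),rect(P))
"
```

```text
[ 0.5  0.3 -2.1] [ 589.5 -189.7  184.7] [180.    0.    4.4] 0.15174348422841966 59.53469216823578
scene 214 131.71281780862876
98 minz [132.7 134.2 137.6] mean [ 567.3 -190.8  170. ]
tilt 0 [  0. 567.]
tilt 1 [   0.  -191.6]
107 minz [131.7 134.9 137.3] mean [ 611.  -187.8  171.5]
tilt 0 [  0.  610.4]
tilt 1 [   0.  -188.3]
side 273 132.16292781162144
151 minz [134.1 134.7 136.4] mean [ 562.4 -193.5  170.4]
tilt 0 [ -0.  562.7]
tilt 1 [  -0. -193.]
116 minz [132.2 135.1 136.6] mean [ 606.3 -190.4  162.8]
tilt 0 [ -0.  606.4]
tilt 1 [  -0.  -189.8]
246 [ 27. 177.] [619.   88.8  82.6] (array([614.5, 107. ]), array([98.2, 46.2]), 9.934622764587402)
4854 [324.8 328.8] [ 595.2 -189.5  235. ] (array([ 481.3, -193.3]), array([272.8,  15.8]), 1.7940657138824463)
```

```bash
python3 - <<'E'
from h import *
a=np.radians(9.1);e=np.array([np.cos(a),np.sin(a)]);C=np.array([615.2,106.8])
def proj(c,X):
    M=R.from_euler("xyz",c["attitude"],degrees=True).as_matrix();x=(np.atleast_2d(X)-c["origin"])@M@c["mtx"].T;return x[:,:2]/x[:,2:]
tiles=[]
for n in('scene','side'):
    p=cv2.imread(f'pics/{n}_shut.png');c=viewer.calibration(n)
    uv=proj(c,[[*(C+s*22*e),91.5] for s in(-1,1)]);print(n,uv,viewer.calibration(n)['origin'])
    # rectified tab view at z=91.5, 0.25 mm/px, 100x60 mm around C
    n2=np.array([-e[1],e[0]])
    q=np.array([[C+sx*50*e+sy*30*n2] for sx,sy in((-1,1),(1,1),(1,-1),(-1,-1))]).reshape(4,2)
    H=cv2.getPerspectiveTransform(proj(c,np.c_[q,[91.5]*4]).astype(np.float32),np.float32([[0,0],[400,0],[400,240],[0,240]]))
    t=cv2.warpPerspective(p,H,(400,240),flags=cv2.INTER_CUBIC);tiles.append(t)
cv2.imwrite('pics/tabs.png',cv2.resize(np.vstack(tiles),None,fx=1.25,fy=1.25))
E
```

```text
scene [[356.9 249.9]
 [349.5 262.3]] [1244.1  460.3  840.2]
side [[281.  214.3]
 [294.7 204.3]] [  79.6 -687.5 1021.7]
```

View pics/tabs.png

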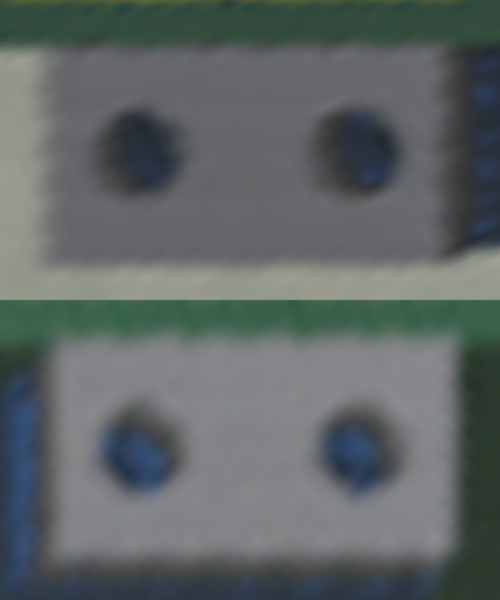

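Tab views (5 px/mm, centre at column 250): scene holes at (138,150) and (356,150), side holes at (138,447) and (361,447). This puts the mouth at (615.2, 106.8) with a yaw of 9.1°. I'll hover above it.

>>> apply_moves(steps=[{"travel": [1,-5.5,0],"yaw": 0},{"travel": [1,-6,0],"yaw": 0},{"travel": [1,-6,0],"yaw": 0},{"travel": [1,-6,0],"yaw": 0},{"travel": [1.04,-5.88,0],"yaw": 0}])

```text
time_s: 14.0
tool_pos: [616.7, 108.8, 182.7]
eef_rot: [180.0, 0.2, 4.4]
force: [0.9, -0.1, -0.8]
width: 0.156
grip_force: 59.5
```

>>> apply_moves(steps=[{"travel": [0,0,0],"yaw": -4.7},{"travel": [0,0,1],"yaw": 0},{"travel": [0,0,0],"yaw": 0},{"travel": [0,0,0],"yaw": 0}])

```text
time_s: 14.5
tool_pos: [617.4, 105.9, 173.6]
eef_rot: [-180.0, 0.1, 9.0]
force: [-1.1, -0.5, -1.6]
width: 0.155
grip_force: 59.5
```

```bash
cat > m.py <<'E'
from h import *
s=r.get_state();print(s['force'],s['tool_pos'],s['eef_rot'],s['width'])
T=s['tool_pos'];a=np.radians(9.1);e=np.array([np.cos(a),np.sin(a)]);f=np.array([-e[1],e[0]]);C=np.array([615.2,106.8])
fz=T[2]-53;acc=[]
for n in('scene','side'):
    p,d=viewer.read_camera(n);c=viewer.calibration(n);P=cloud(c,np.ones_like(d),d)
    q=P[:,:2]-C;U=q@e;V=q@f
    k=(P[:,2]>fz+6)&(P[:,2]<fz+80)&(abs(V)<22)
    view=c['origin'][:2]-C;view/=np.hypot(*view)
    for s_ in(-1,1):
        j=k&(abs(U-s_*22)<13)
        # visible half-cylinder surface: fit axis as line, radius 6 circle
        z=P[j,2]-(fz+40)
        from scipy.optimize import least_squares
        g=lambda x:np.hypot(U[j]-x[0]-x[2]*z,V[j]-x[1]-x[3]*z)-6
        x0=[U[j].mean()-4*view@e,V[j].mean()-4*view@f,0,0]
        x=least_squares(g,x0,loss='soft_l1').x
        foot=x[:2]+x[2:]*-40;acc.append(np.r_[x,foot])
        print(n,s_,j.sum(),"mid U,V %.1f %.1f tilt %.3f %.3f foot %.1f %.1f"%(*x,*foot))
print(np.mean(acc,0).round(2))
E
python3 m.py
```

```text
[-1.1 -0.5 -1.6] [617.4 105.9 173.6] [-180.     0.1    9. ] 0.15481390946860443
scene -1 84 mid U,V -23.8 -3.4 tilt 0.050 -0.004 foot -25.7 -3.3
scene 1 130 mid U,V 20.0 -3.7 tilt 0.005 0.011 foot 19.8 -4.2
side -1 135 mid U,V -20.6 -0.4 tilt -0.017 -0.018 foot -19.9 0.3
side 1 114 mid U,V 23.0 -0.4 tilt -0.013 -0.005 foot 23.6 -0.2
[-0.3 -2.   0.  -0.  -0.6 -1.8]
```

>>> apply_moves(steps=[{"travel": [0,-0.2,1.2],"yaw": 0},{"travel": [0,0,0.8],"yaw": 0},{"travel": [0,0,0],"yaw": 0},{"travel": [0,0,0],"yaw": 0}])

```text
time_s: 15.1
tool_pos: [617.4, 108.9, 154.3]
eef_rot: [180.0, 0.0, 9.1]
force: [-0.7, 0.1, -1.9]
width: 0.152
grip_force: 59.5
```

```bash
python3 m.py
```

```text
[-0.7  0.1 -1.9] [617.4 108.9 154.3] [180.    0.    9.1] 0.15242716148892474
scene -1 78 mid U,V -23.6 -0.5 tilt 0.006 0.006 foot -23.9 -0.7
scene 1 124 mid U,V 20.6 -0.7 tilt 0.003 0.002 foot 20.4 -0.8
side -1 129 mid U,V -20.3 2.0 tilt -0.004 0.020 foot -20.1 1.2
side 1 113 mid U,V 23.3 2.4 tilt -0.028 -0.046 foot 24.4 4.2
[-0.   0.8 -0.  -0.   0.2  1. ]
```

>>> apply_moves(steps=[{"travel": [0,0.06,0.3],"yaw": 0},{"travel": [0,0,0.3],"yaw": 0},{"travel": [0,0,0.3],"yaw": 0},{"travel": [0,0,0.3],"yaw": 0},{"travel": [0,0,0],"yaw": 0}])

```text
time_s: 15.82
tool_pos: [617.1, 108.3, 141.8]
eef_rot: [-180.0, 0.1, 9.1]
force: [0.1, 0.4, -1.1]
width: 0.153
grip_force: 59.5
```

>>> apply_moves(steps=[{"travel": [0,0,0.2],"yaw": 0},{"travel": [0,0,0.2],"yaw": 0},{"travel": [0,0,0.2],"yaw": 0},{"travel": [0,0,0.2],"yaw": 0},{"travel": [0,0,0],"yaw": 0}])

```text
time_s: 16.45
tool_pos: [617.3, 108.3, 134.1]
eef_rot: [-180.0, 0.0, 9.1]
force: [0.3, 0.1, -1.6]
width: 0.153
grip_force: 59.5
```

>>> apply_moves(steps=[{"travel": [0,0,0.15],"yaw": 0},{"travel": [0,0,0.15],"yaw": 0},{"travel": [0,0,0.15],"yaw": 0},{"travel": [0,0,0.15],"yaw": 0},{"travel": [0,0,0],"yaw": 0}])

```text
time_s: 17.08
tool_pos: [617.3, 108.3, 128.2]
eef_rot: [-180.0, 0.0, 9.1]
force: [-0.5, -0.9, -1.5]
width: 0.156
grip_force: 59.5
```

>>> apply_moves(steps=[{"travel": [0,0,0.15],"yaw": 0},{"travel": [0,0,0.15],"yaw": 0},{"travel": [0,0,0.15],"yaw": 0},{"travel": [0,0,0.15],"yaw": 0},{"travel": [0,0,0],"yaw": 0}])

```text
time_s: 17.7
tool_pos: [617.7, 108.4, 122.8]
eef_rot: [180.0, -0.0, 9.1]
force: [-0.4, -1.3, 2.1]
width: 0.152
grip_force: 59.9
```

>>> apply_moves(steps=[{"travel": [0,0.03,0.15],"yaw": 0},{"travel": [0,0,0.15],"yaw": 0},{"travel": [0,0,0.15],"yaw": 0},{"travel": [0,0,0.15],"yaw": 0},{"travel": [0,0,0],"yaw": 0}])

```text
time_s: 18.32
tool_pos: [617.6, 108.1, 116.3]
eef_rot: [-180.0, -0.0, 9.1]
force: [-1.1, 1.2, 2.2]
width: 0.153
grip_force: 60.1
```

>>> apply_moves(steps=[{"travel": [0,0,0.15],"yaw": 0},{"travel": [0,0,0.15],"yaw": 0},{"travel": [0,0,0.15],"yaw": 0},{"travel": [0,0,0.15],"yaw": 0},{"travel": [0,0,0],"yaw": 0}])

```text
time_s: 18.95
tool_pos: [617.6, 108.1, 110.3]
eef_rot: [-180.0, -0.0, 9.1]
force: [0.2, 0.7, 3.4]
width: 0.15
grip_force: 60.2
```

>>> apply_moves(steps=[{"travel": [0,0,0.1],"yaw": 0},{"travel": [0,0,0.1],"yaw": 0},{"travel": [0,0,0],"yaw": 0}])

```text
time_s: 19.32
tool_pos: [617.6, 108.1, 108.3]
eef_rot: [-180.0, -0.0, 9.1]
force: [-0.5, 0.8, 4.3]
width: 0.151
grip_force: 60.2
```

>>> apply_moves(steps=[{"travel": [0,0,0.1],"yaw": 0},{"travel": [0,0,0.1],"yaw": 0},{"travel": [0,0,0],"yaw": 0}])

```text
time_s: 19.7
tool_pos: [617.7, 108.0, 106.7]
eef_rot: [180.0, -0.0, 9.1]
force: [-0.3, 0.8, 4.9]
width: 0.148
grip_force: 60.4
```

>>> apply_moves(steps=[{"travel": [0,0,0.1],"yaw": 0},{"travel": [0,0,0.1],"yaw": 0},{"travel": [0,0,0],"yaw": 0}])

```text
time_s: 20.08
tool_pos: [617.9, 108.1, 105.5]
eef_rot: [180.0, -0.0, 9.1]
force: [-2.3, 0.4, 8.1]
width: 0.151
grip_force: 60.8
```

>>> apply_moves(steps=[{"travel": [0,0,0.1],"yaw": 0},{"travel": [0,0,0],"yaw": 0}])

```text
time_s: 20.32
tool_pos: [618.0, 108.1, 104.8]
eef_rot: [180.0, -0.1, 9.1]
force: [-2.7, 1.1, 9.6]
width: 0.152
grip_force: 61.0
```

>>> apply_moves(steps=[{"travel": [0,0,0.1],"yaw": 0},{"travel": [0,0,0],"yaw": 0}])

```text
time_s: 20.58
tool_pos: [618.0, 108.1, 103.9]
eef_rot: [180.0, -0.1, 9.1]
force: [-0.9, 0.5, 8.5]
width: 0.152
grip_force: 61.0
```

>>> apply_moves(steps=[{"travel": [0,0,0.1],"yaw": 0},{"travel": [0,0,0],"yaw": 0}])

```text
time_s: 20.82
tool_pos: [618.1, 108.1, 103.0]
eef_rot: [180.0, -0.1, 9.1]
force: [-3.1, 1.3, 9.6]
width: 0.15
grip_force: 61.1
```

Plateau of about 9–10 N: the pawls are resisting. On it goes.

>>> apply_moves(steps=[{"travel": [0,0,0.1],"yaw": 0},{"travel": [0,0,0.05],"yaw": 0},{"travel": [0,0,0],"yaw": 0}])

```text
time_s: 21.2
tool_pos: [617.9, 108.0, 100.8]
eef_rot: [180.0, -0.0, 9.1]
force: [-1.6, 1.0, 6.3]
width: 0.153
grip_force: 60.7
```

>>> apply_moves(steps=[{"travel": [0,0,0.1],"yaw": 0},{"travel": [0,0,0],"yaw": 0}])

```text
time_s: 21.45
tool_pos: [617.9, 108.0, 100.0]
eef_rot: [180.0, -0.1, 9.1]
force: [-1.4, 1.7, 7.9]
width: 0.15
grip_force: 60.8
```

>>> apply_moves(steps=[{"travel": [0,0,0.1],"yaw": 0},{"travel": [0,0,0],"yaw": 0}])

```text
time_s: 21.7
tool_pos: [617.9, 108.0, 99.0]
eef_rot: [180.0, -0.1, 9.1]
force: [-1.8, 0.9, 7.8]
width: 0.15
grip_force: 60.8
```

>>> apply_moves(steps=[{"travel": [0,0,0.1],"yaw": 0},{"travel": [0,0,0],"yaw": 0}])

```text
time_s: 21.95
tool_pos: [617.9, 108.0, 98.0]
eef_rot: [180.0, -0.1, 9.1]
force: [-2.6, 0.8, 7.1]
width: 0.152
grip_force: 60.8
```

>>> apply_moves(steps=[{"travel": [0,0,0.1],"yaw": 0},{"travel": [0,0,0.05],"yaw": 0},{"travel": [0,0,0],"yaw": 0}])

```text
time_s: 22.32
tool_pos: [617.7, 108.0, 95.9]
eef_rot: [180.0, -0.0, 9.1]
force: [-0.8, 1.5, 2.2]
width: 0.155
grip_force: 60.0
```

>>> apply_moves(steps=[{"travel": [0,0,0.1],"yaw": 0},{"travel": [0,0,0],"yaw": 0}])

```text
time_s: 22.58
tool_pos: [617.6, 108.0, 94.4]
eef_rot: [180.0, -0.0, 9.1]
force: [-0.6, 0.2, 3.5]
width: 0.152
grip_force: 60.3
```

>>> apply_moves(steps=[{"travel": [0,0,-0.1],"yaw": 0},{"travel": [0,0,-0.1],"yaw": 0},{"travel": [0,0,0],"yaw": 0}])

```text
time_s: 22.95
tool_pos: [617.0, 108.0, 94.9]
eef_rot: [-180.0, 0.1, 9.1]
force: [2.4, 0.7, -5.5]
width: 0.152
grip_force: 58.9
```

Pulling up meets resistance (−5.5 N, only 0.5 mm of give), so it is latched. Relaxing, then opening.

>>> apply_moves(steps=[{"travel": [0,0,0.12],"yaw": 0},{"travel": [0,0,0],"yaw": 0}])

```text
time_s: 23.2
tool_pos: [617.2, 108.0, 94.8]
eef_rot: [-180.0, 0.1, 9.1]
force: [1.8, 1.7, -4.2]
width: 0.152
grip_force: 59.3
```

>>> apply_moves(steps=[{"travel": [0,0,0],"yaw": 0},{"travel": [0,0,0],"yaw": 0},{"travel": [0,0,0],"yaw": 0},{"travel": [0,0,0],"yaw": 0}], jaw=0)

```text
time_s: 23.7
tool_pos: [617.6, 107.9, 95.4]
eef_rot: [180.0, -0.0, 9.1]
force: [-0.4, 0.3, 0.3]
width: 0.501
grip_force: 0.0
```

>>> apply_moves(steps=[{"travel": [0,0,-1],"yaw": 0},{"travel": [0,0,-3],"yaw": 0},{"travel": [0,0,-5],"yaw": 0},{"travel": [0,0,-5],"yaw": 0},{"travel": [0,0,0],"yaw": 0}])

```text
time_s: 24.32
tool_pos: [621.5, 108.2, 242.9]
eef_rot: [179.9, -0.8, 9.1]
force: [-0.5, 0.3, 0.5]
width: 0.501
grip_force: 0.0
```

```bash
python3 -c "
from h import *
s=r.get_state();print(s['force'],s['tool_pos'])
for n in ('scene','side'):
    f,p,d,c=lidslope(n);print('%.4f %.2f'%tuple(f))
    for a,ce,m in blobs(mask(p,'blue')):
        P=cloud(c,m,d);k=(abs(P[:,0]-615)<60)&(abs(P[:,1]-107)<40)&(P[:,2]>110)
        if k.sum()>20: print(n,a,ce,rect(P[k&(P[:,2]>np.percentile(P[k,2],95)-6)]),'top',np.percentile(P[k,2],[50,95]))
    if n=='side': cv2.imwrite('pics/final.png',cv2.resize(p[130:370,190:450],None,fx=2.5,fy=2.5))
"
```

```text
[-0.5  0.3  0.5] [621.5 108.2 242.9]
0.0017 91.81
scene 66 [355.6 236.6] (array([607.3, 105. ]), array([41.5, 12.7]), 7.441715717315674) top [147.8 150.1]
-0.0073 92.35
side 169 [287.4 193.3] (array([613.6, 105.7]), array([58.1, 15.8]), 0.5495433211326599) top [145.2 150.5]
```

View pics/final.png

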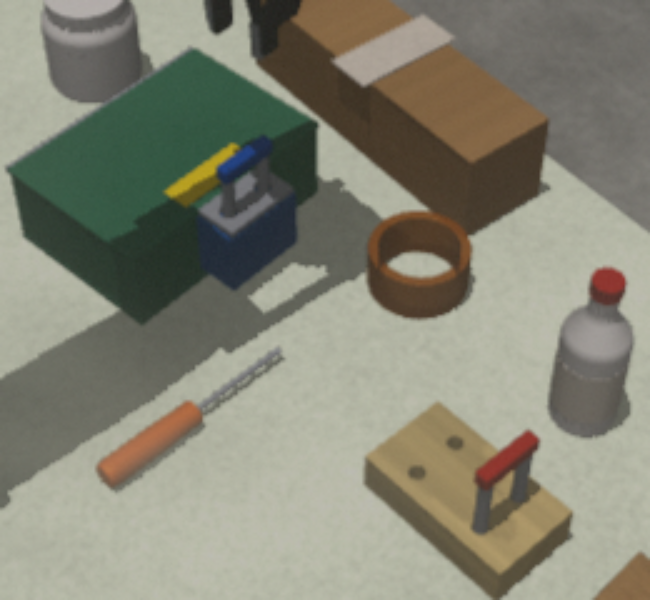

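The picture shows the shackle down in the lock (blue bar at (245,160)), the lid shut and the red shackle still in the rack. The bar top at about 148 mm puts the feet about 41 mm deep, and it stayed there after release.

```bash
python3 -c "
from bench import order
print(order.close_job())"
```

```text
the job is handed in; nothing more can be done
None
```

I pushed the lid shut and pressed the blue shackle through the tab into the lock until it clicked; it stays down by itself about 41 mm deep, the highest force I read was about 10 N, and the job is handed in (no verdict came back).

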